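Set the stock tags at the printer desk

TASK

On the office stock board each bin has a white flip tag before it: make the tags tell the truth, so that only the full bins show the ring face (tag leaning towards its bin) and the bins that have run low show the bar face (tag leaning towards the robot). Push each wrong tag over with a fingertip until it leans fully at its stop, and leave the tags that are already right, the bins and all the loose things as they are.

Things in the scene. Friction and masses are not known exactly. Their poses are not given: they have to be found in the camera images.
- bin_1: Stock module 1, fixed on the board: a grey open bin, 100 deep x 92 wide x 45 high, walls 3, and on its robot side a tag in a steel bracket 62 wide, 22 high. Origin on the board's top face, under the tag's hinge axis; x from tag to bin (away from the robot), y along the row and the hinge, z up. The bin spans x = 105 to 205 mm. The modules stand 110 mm apart in any order, turned like the board.
- hinge_1 (a point): Middle of tag 1's hinge axis, 15 mm above the board.
- stock_1 (a point): Top of the stock in bin 1, above the middle of the bin. In a full bin it is 38 mm above the board, just under the rim; in a bin that has run low it is 12 mm above the board, nearly the bin's floor.
- tag_1 (a joint): Lean of tag 1 (rad): white plate 50 wide, 4 thick, free edge 70 mm from the hinge axis. 0 upright, stops at -0.65 and 0.65. Positive leans to its bin and shows the face with the black ring; negative leans to the robot and shows the face with the black bar. Stays where left; about 0.3 N at the free edge swings it. Wrong tags start 0.4 to 0.65 the wrong way, right ones 0.58 to 0.65.
- bin_2: Stock module 2, fixed on the board: a grey open bin, 100 deep x 92 wide x 45 high, walls 3, and on its robot side a tag in a steel bracket 62 wide, 22 high. Origin on the board's top face, under the tag's hinge axis; x from tag to bin (away from the robot), y along the row and the hinge, z up. The bin spans x = 105 to 205 mm. The modules stand 110 mm apart in any order, turned like the board.
- hinge_2 (a point): Middle of tag 2's hinge axis, 15 mm above the board.
- stock_2 (a point): Top of the stock in bin 2, above the middle of the bin. In a full bin it is 38 mm above the board, just under the rim; in a bin that has run low it is 12 mm above the board, nearly the bin's floor.
- tag_2 (a joint): Lean of tag 2 (rad): white plate 50 wide, 4 thick, free edge 70 mm from the hinge axis. 0 upright, stops at -0.65 and 0.65. Positive leans to its bin and shows the face with the black ring; negative leans to the robot and shows the face with the black bar. Stays where left; about 0.3 N at the free edge swings it. Wrong tags start 0.4 to 0.65 the wrong way, right ones 0.58 to 0.65.
- bin_3: Stock module 3, fixed on the board: a grey open bin, 100 deep x 92 wide x 45 high, walls 3, and on its robot side a tag in a steel bracket 62 wide, 22 high. Origin on the board's top face, under the tag's hinge axis; x from tag to bin (away from the robot), y along the row and the hinge, z up. The bin spans x = 105 to 205 mm. The modules stand 110 mm apart in any order, turned like the board.
- hinge_3 (a point): Middle of tag 3's hinge axis, 15 mm above the board.
- stock_3 (a point): Top of the stock in bin 3, above the middle of the bin. In a full bin it is 38 mm above the board, just under the rim; in a bin that has run low it is 12 mm above the board, nearly the bin's floor.
- tag_3 (a joint): Lean of tag 3 (rad): white plate 50 wide, 4 thick, free edge 70 mm from the hinge axis. 0 upright, stops at -0.65 and 0.65. Positive leans to its bin and shows the face with the black ring; negative leans to the robot and shows the face with the black bar. Stays where left; about 0.3 N at the free edge swings it. Wrong tags start 0.4 to 0.65 the wrong way, right ones 0.58 to 0.65.
- bin_4: Stock module 4, fixed on the board: a grey open bin, 100 deep x 92 wide x 45 high, walls 3, and on its robot side a tag in a steel bracket 62 wide, 22 high. Origin on the board's top face, under the tag's hinge axis; x from tag to bin (away from the robot), y along the row and the hinge, z up. The bin spans x = 105 to 205 mm. The modules stand 110 mm apart in any order, turned like the board.
- hinge_4 (a point): Middle of tag 4's hinge axis, 15 mm above the board.
- stock_4 (a point): Top of the stock in bin 4, above the middle of the bin. In a full bin it is 38 mm above the board, just under the rim; in a bin that has run low it is 12 mm above the board, nearly the bin's floor.
- tag_4 (a joint): Lean of tag 4 (rad): white plate 50 wide, 4 thick, free edge 70 mm from the hinge axis. 0 upright, stops at -0.65 and 0.65. Positive leans to its bin and shows the face with the black ring; negative leans to the robot and shows the face with the black bar. Stays where left; about 0.3 N at the free edge swings it. Wrong tags start 0.4 to 0.65 the wrong way, right ones 0.58 to 0.65.
- board: The fixed stock board, grey, 300 x 470 x 12, origin centre of its underside on the table; x away from the robot, y along the row. Tag hinges at x = -90 mm, y = -165, -55, 55, 165 mm; it is 0 to 0.3 rad turned either way.
- glue_stick: Loose bystander: glue stick standing on the board in the row of tags, between the two middle ones; 27 across, 80 tall. Origin centre of its foot.
- eraser: Loose bystander: white and blue eraser 42 x 20 x 12 lying on the board between two tags. Origin centre of underside.
- sharpener: Loose bystander: steel pencil sharpener 30 x 22 x 22 on the board between two tags. Origin centre of underside.
- mug: Loose bystander: white mug, 80 across, 92 tall, on the table to the left. Origin centre of its foot.
- stapler: Loose bystander: black stapler 135 x 36 x 52 on the table to the right. Origin centre of underside.
- calculator: Loose bystander: black calculator 140 x 90 x 19 on the table, far right. Origin centre of underside.
- mouse: Loose bystander: black mouse about 105 x 60 x 31 on the table, far left. Origin centre of underside.

How it is judged:
At the end, for the whole second after the job is handed in: The tags of the two full bins lean more than 0.5 rad towards their bins (ring face shown) and those of the two low bins lean more than 0.5 rad towards the robot (bar face shown) (value of joint each of tag_1, tag_3 below -0.5 rad and value of joint each of tag_2, tag_4 above 0.5 rad); the robot touches nothing.
It fails at once if a tag that was already right is pushed out of its place (lean under 0.4 rad) (value of joint tag_3 above -0.4 rad).
It fails at once if a tag that was already right is pushed out of its place (lean under 0.4 rad) (value of joint tag_4 below 0.4 rad).
It fails at once if a loose bystander is lifted or shoved more than 20 mm (distance of any of glue_stick, eraser, sharpener, mug, stapler, calculator, mouse from where it was at the start of the episode above 0.02 m).
It also fails if it takes over 45 s, if anything falls off the work surface, if the arm or the gripper's body presses on something with over 40 N, if the wrist force passes 120 N, or if a joint passes its speed limit or range.

ROBOT

A 6-joint arm with a two-finger parallel gripper is mounted at the origin on the work surface. World frame = base frame: x ahead of the robot, y to its left, z up, the work surface at z = 0. Lengths are in m, angles in rad, forces in N, time in s.
With the tool pointing down it reaches from about 0.4 to 0.825 m from the base axis. Payload 7 kg.
Tool frame: the origin (TCP) lies at the very end of the fingers, on their centre line; the grasp point (between the pads) lies 19 mm behind it; z points along the fingers, y is the direction in which the jaws open and shut (so a half turn about z gives the same grasp; the last joint's range is limited). The gripper opens to 88 mm and grips with 3 to 60 N. Pads are 19 mm wide; open, the fingers measure 130 mm over their backs; the gripper's body (78 mm by 193 mm) begins 47 mm behind the grasp point.
Start: joints at [0.288, 0.359, 0.012, 0, -1.224, -0.288], TCP at [0.675, -0, 0.227] pointing down, gripper open.
Joint ranges: [-3.07, 3.07], [-1.43, 2.12], [-1.02, 1.25], [-3.03, 1.67], [-3.05, -0], [-3.03, 3.03]. Speed limits (rad/s): [2.39, 2.39, 3.01, 3.14, 3.14, 3.14].

INTERFACE

Orientations are given as [roll, pitch, yaw] about the fixed x, y, z axes, in that order (R = Rz(yaw) Ry(pitch) Rx(roll)).
In Python, from station import arm gives the robot as it stands.
- The arm moves only by the shell command python3 -m inch 'ROWS' [FORCE]. ROWS is text: rows parted by semicolons, each of 7 numbers parted by spaces: the closure, from 0 (fully open) to 1 (shut), then the shift along the tool's x, y, z each as a share of 300 mm, from -1 to 1, then the turn, a rotation vector about the tool's x, y, z each as a share of 60 degrees, from -1 to 1. In form: grip tx ty tz rx ry rz; .... A call has 1 to 12 rows; each row is the pose to reach, as a shift and turn from the pose commanded when the call began, along the tool's axes at that moment; what a row does not reach only later rows make up. A row lasts 1/10 s, in which the tool goes at most 50 mm and 8.59 degrees, less where a joint would pass 70% of its speed; a pose out of reach is approached as far as the arm can. A call with a number of a shift or a turn outside -1 to 1 is refused whole. A call with a gripper value outside its range is refused whole. The fingers move at their own pace and stop on an object; FORCE is the grip in N (left out, the last holds). Time passes only in rows, so rows that repeat a pose let the fingers close. It gives the time, the measured TCP pose, the force and the opening at its end, in the units of the state.
- arm.get_state(): the state, without advancing time (a new reading comes with each control period).
- arm.grab_frame(name): name is "scene" or "side" or "wrist"; returns a dict with "img" (420x560x3 uint8, red, green, blue), "range_z" (420x560 float32, m along the optical axis (not along the pixel's ray), 0 where there is no reading), "fx", "fy", "cx", "cy" (pixels), "extrinsics" (4x4, takes a point from world to camera coordinates); the wrist camera has in their place "tool_from_camera" (4x4, takes a point from camera to tool coordinates, whose origin is the TCP and whose axes are the flange's). Camera axes: x right, y up, looking along -z (the intrinsics and any distortion apply to the point x, -y, -z); pixel columns grow to the right and rows downward; lengths in m; the calibration is good to about 2 mm. A picture is of the moment at which its call begins: read the wrist's pose just before it.
- arm.job_done(): hands the job in, once; it reports no verdict.
The state is a dict: "t": time; "q": joint angles; "qd": joint speeds; "joint_efforts": joint torques, N m; "eef_pos": TCP position; "ee_rot": TCP orientation; "force": force on the tool from outside, world axes, zero at the start; "moment": the same for the moment, N m; "width": finger opening in m.
Only numpy, scipy, OpenCV 4.12 (cv2) and the standard library are available. Lean on these libraries where they do the work, as an engineer would, in place of code of your own. Each camera call takes 0.05 s, during which the arm holds its last target.

## Working session

There is one attempt and no reset: what is moved stays moved. The work goes in short steps, Python scripts to look and compute and a shell command to move; the robot and the scene stay as the last step left them, time stands still between calls to the robot, and variables do not carry over. Pictures are saved under pics/ and viewed, and the job is handed in when it is done.

```bash
mkdir -p pics; ls
cat > h.py <<'E'
import numpy as np, cv2
from station import arm
def grab(n,fn):
    s=arm.get_state(); f=arm.grab_frame(n)
    cv2.imwrite('pics/%s.png'%fn, cv2.cvtColor(f['img'],cv2.COLOR_RGB2BGR))
    np.savez('pics/%s.npz'%fn, **{k:v for k,v in f.items()}, pos=s['eef_pos'], rot=s['ee_rot'])
    return f
def world(fn):
    f=np.load('pics/%s.npz'%fn)
    z=f['range_z']; h,w=z.shape
    u,v=np.meshgrid(np.arange(w),np.arange(h))
    P=np.stack([(u-f['cx'])/f['fx']*z, -(v-f['cy'])/f['fy']*z, -z, np.ones_like(z)],-1)
    if 'extrinsics' in f: T=np.linalg.inv(f['extrinsics'])
    else:
        from scipy.spatial.transform import Rotation as R
        W=np.eye(4); W[:3,:3]=R.from_euler('xyz',f['rot']).as_matrix(); W[:3,3]=f['pos']
        T=W@f['tool_from_camera']
    X=(P@T.T)[...,:3]; X[z==0]=np.nan
    return X
E
python3 - <<'E'
from h import *
for n in ['scene','side','wrist']: f=grab(n,n+'0')
print([k for k in f], arm.get_state())
E
```

```text
pics
['img', 'range_z', 'fx', 'fy', 'cx', 'cy', 'tool_from_camera'] {'t': 0.15, 'q': array([ 2.88132936e-01,  3.59234027e-01,  1.12724448e-02, -2.47028318e-04,
       -1.22407360e+00, -2.88080481e-01]), 'qd': array([-0.00136719, -0.0017762 ,  0.00242182, -0.00035679,  0.00111315,
       -0.00124652]), 'joint_efforts': array([ 1.39394037e-04, -5.83274567e+01,  2.93289685e+01,  7.00122759e+00,
        8.75052094e-03, -9.76538854e-05]), 'eef_pos': array([ 6.74641311e-01, -4.50463529e-06,  2.25833078e-01]), 'ee_rot': array([ 3.14033886e+00, -1.29323279e-04, -1.57082788e+00]), 'force': array([ 0.00959282, -0.94764605,  0.44928942]), 'moment': array([-0.00749434,  0.00505072,  0.01771899]), 'width': 0.08794092161292713}
```

View pics/scene0.png

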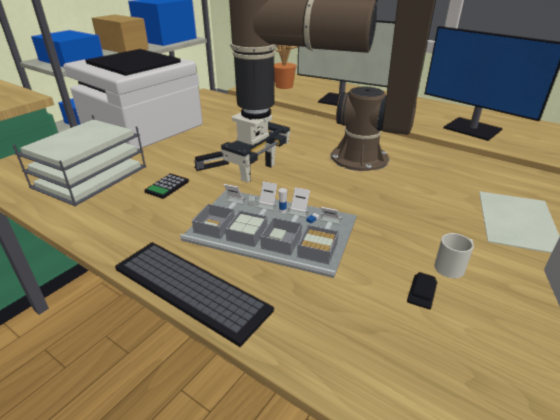

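View pics/side0.png

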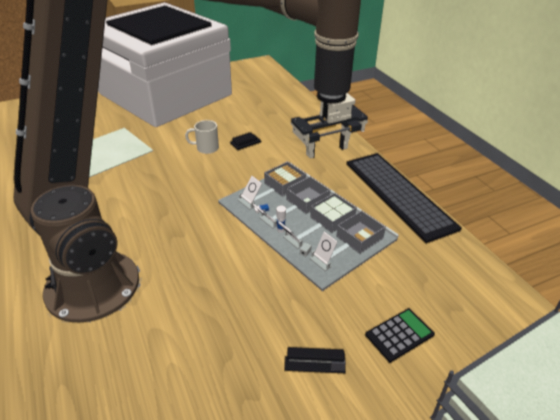

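View pics/wrist0.png

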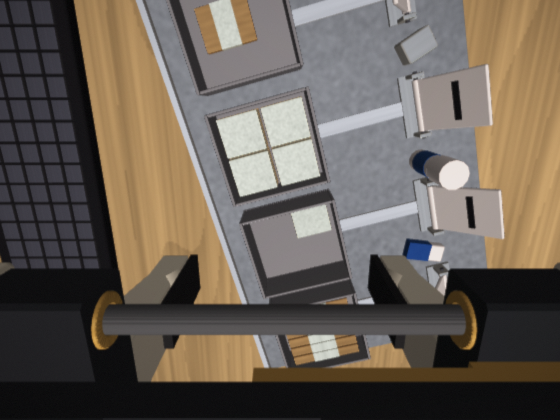

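The wrist picture shows the bins at about (230,30), (265,145), (295,250) and (320,330). The two middle tags, at (455,100) and (465,212), show bars. In the side view the outer tags, at (252,188) and (325,247), show rings. I'll check stock heights and board pose with depth.

Run:
```python
from h import *
for n in ['wrist0','scene0','side0']:
    X=world(n)
    m=(X[...,0]>.3)&(X[...,0]<.95)&(abs(X[...,1])<.4)&(X[...,2]>-.01)&(X[...,2]<.15)
    z=X[m][:,2]
    hist=np.histogram(z,bins=np.arange(-.01,.15,.005)); print(n,m.sum(),hist[0])
X=world('wrist0')
for u,v in [(230,20),(200,60),(255,65),(240,130),(270,190),(295,130),(275,240),(310,220),(325,345),(350,200),(300,85),(445,170),(425,252),(418,45),(490,70),(490,130),(500,190),(500,230),(120,200)]:
    print((u,v),X[v,u].round(4))
# height map top view merged (1mm px) x .35...95 , y -.4...4
H=np.full((600,800),-.02)
for n in ['wrist0','scene0','side0']:
    X=world(n).reshape(-1,3); X=X[np.isfinite(X).all(1)]
    i=((.95-X[:,0])*1000).astype(int); j=((.4-X[:,1])*1000).astype(int)
    k=(i>=0)&(i<600)&(j>=0)&(j<800)&(X[:,2]<.12)
    np.maximum.at(H,(i[k],j[k]),X[k,2])
cv2.imwrite('pics/H.png',np.clip((H+.02)/.14*255,0,255).astype(np.uint8))
# board plane points minAreaRect: heights 8-16mm
b=((H>.008)&(H<.016)).astype(np.uint8); b=cv2.morphologyEx(b,cv2.MORPH_CLOSE,np.ones((5,5)))
cs,_=cv2.findContours(b,0,2); c=max(cs,key=cv2.contourArea); r=cv2.minAreaRect(c); print(r)
```

```text
wrist0 159159 [    0 23642 26839   818 43009 16985 17839  1960  2910  1783  1798  5869
  6137  4370   544   888   733   824   891   579   741     0     0     0
     0     0     0     0     0     0     0]
scene0 35530 [    9 10077 12566   420  2861  2105  2679   467   469   432   442   933
  1007   513    89    87   104    80   100    55    34     1     0     0
     0     0     0     0     0     0     0]
side0 40680 [ 1042 19448  6655  2191  3923  1933  1101   403   404   410   508  1090
   728   310    81    85    83    80    87    79    38     1     0     0
     0     0     0     0     0     0     0]
(230, 20) [ 0.7238 -0.1547  0.0246]
(200, 60) [ 0.7566 -0.1211  0.0155]
(255, 65) [ 0.7022 -0.1166  0.0148]
(240, 130) [ 0.7154 -0.0559  0.0495]
(270, 190) [0.6879 0.0058 0.0397]
(295, 130) [ 0.6628 -0.0559  0.05  ]
(275, 240) [0.6838 0.0723 0.0156]
(310, 220) [0.6441 0.0446 0.0238]
(325, 345) [0.6248 0.193  0.0486]
(350, 200) [0.5982 0.0248 0.0118]
(300, 85) [ 0.6568 -0.0979  0.0128]
(445, 170) [ 0.5335 -0.0253  0.0916]
(425, 252) [0.5113 0.0829 0.0261]
(418, 45) [ 0.5484 -0.1319  0.0346]
(490, 70) [ 0.4583 -0.1129  0.0008]
(490, 130) [ 0.447  -0.0518  0.0009]
(500, 190) [ 0.4773 -0.0053  0.084 ]
(500, 230) [0.4699 0.0334 0.0843]
(120, 200) [8.651e-01 2.790e-02 2.000e-04]
((403.91278076171875, 338.4683837890625), (306.7996520996094, 474.18963623046875), 75.02940368652344)
```

View pics/H.png

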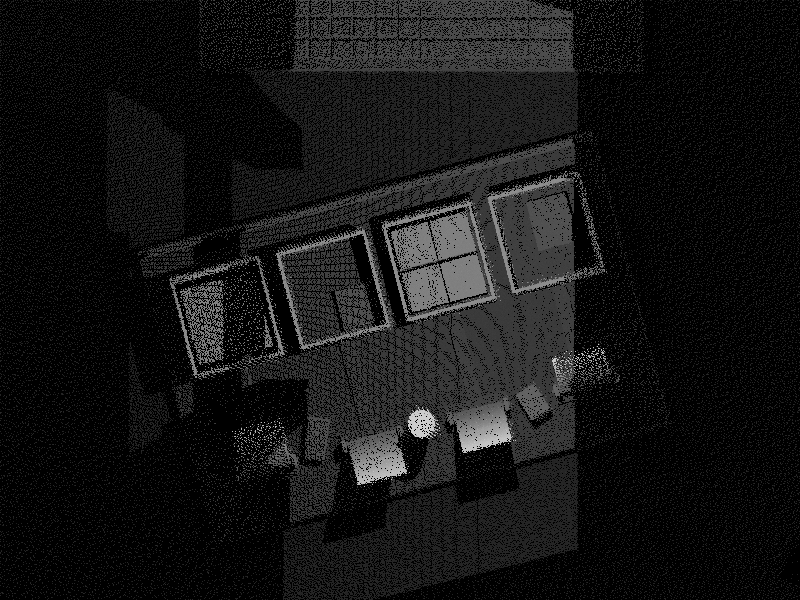

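Run:
```python
from h import *
yaw=np.radians(15.03)
P=np.concatenate([world(n).reshape(-1,3) for n in ['wrist0','scene0','side0']]); P=P[np.isfinite(P).all(1)]
P=P[(P[:,0]>.35)&(P[:,0]<.95)&(abs(P[:,1])<.4)]
rim=P[(P[:,2]>.054)&(P[:,2]<.060)&(P[:,0]>.55)]
for yaw in np.radians([14.5,14.75,15,15.25,15.5]):
    c,s=np.cos(yaw),np.sin(yaw)
    L=np.c_[rim[:,0]*c+rim[:,1]*s, -rim[:,0]*s+rim[:,1]*c]
    h,e=np.histogram(L[:,0],bins=np.arange(.4,.9,.002)); i=h.argsort()[::-1][:4]; print(np.degrees(yaw),h[i],e[i], L.min(0),L.max(0), np.percentile(L,[.5,99.5],axis=0).ravel().round(4))
yaw=np.radians(15.0); c,s=np.cos(yaw),np.sin(yaw)
L=np.c_[P[:,0]*c+P[:,1]*s, -P[:,0]*s+P[:,1]*c,P[:,2]]
np.save('pics/L.npy',L)
r=L[(P[:,2]>.054)&(P[:,2]<.060)&(P[:,0]>.55)]
h,e=np.histogram(r[:,1],bins=np.arange(-.5,.3,.002)); print([(round(a,3),b) for a,b in zip(e,h) if b>120])
```

```text
14.500000000000002 [660 531 483 376] [0.704 0.608 0.606 0.702] [ 0.50785275 -0.37048983] [0.7126607  0.05676495] [ 0.5139 -0.3668  0.7092  0.0549]
14.750000000000002 [670 657 502 331] [0.702 0.606 0.704 0.608] [ 0.50637039 -0.37345401] [0.71110433 0.05401223] [ 0.5125 -0.3695  0.7084  0.0521]
14.999999999999998 [707 622 379 306] [0.702 0.606 0.604 0.7  ] [ 0.5048784  -0.37641109] [0.70953441 0.05125849] [ 0.5111 -0.3722  0.7077  0.0493]
15.25 [559 552 508 400] [0.7   0.604 0.702 0.606] [ 0.5033768  -0.37936099] [0.70899888 0.04850376] [ 0.5098 -0.375   0.7073  0.0465]
15.5 [527 508 342 319] [0.7   0.604 0.698 0.702] [ 0.50186561 -0.38230368] [0.7088702  0.04574812] [ 0.5084 -0.3778  0.7066  0.0437]
[(np.float64(-0.282), np.int64(281)), (np.float64(-0.262), np.int64(193)), (np.float64(-0.26), np.int64(222)), (np.float64(-0.174), np.int64(133)), (np.float64(-0.172), np.int64(209)), (np.float64(-0.152), np.int64(233)), (np.float64(-0.15), np.int64(136)), (np.float64(-0.064), np.int64(156)), (np.float64(-0.062), np.int64(179)), (np.float64(-0.042), np.int64(145))]
```

Run:
```python
import numpy as np
L=np.load('pics/L.npy')
for y0 in [-.327,-.217,-.107,.003]:
    m=(abs(L[:,1]-y0)<.03)&(abs(L[:,0]-.4995)<.075)&(L[:,2]>.035)&(L[:,2]<.11)
    q=L[m]; d=q-[.4995,0,.027]
    th=np.arctan2(d[:,0],d[:,2]); r=np.hypot(d[:,0],d[:,2])
    print(y0,len(q),q.min(0).round(3),q.max(0).round(3),'lean',np.median(th[r>.05]).round(3),np.percentile(th,[5,95]).round(2),'rmax',r.max().round(4),'y',np.percentile(q[q[:,2]>.05][:,1],[1,99]).round(3))
    s=L[(abs(L[:,1]-y0)<.04)&(abs(L[:,0]-.6545)<.042)]; print('   stock z',np.percentile(s[:,2],[5,25,50,75,95]).round(3))
m=(abs(L[:,0]-.4995)<.05)&(L[:,2]>.03)&(L[:,2]<.12)
for a,b in [(-.305,-.243),(-.192,-.135),(-.08,-.03)]:
    q=L[m&(L[:,1]>a)&(L[:,1]<b)]; print(a,b,np.percentile(q,[1,99],axis=0).round(3))
    q=L[(abs(L[:,0]-.4995)<.06)&(L[:,2]>.018)&(L[:,2]<.12)&(L[:,1]>a)&(L[:,1]<b)]; print(a,b,np.percentile(q,[1,99],axis=0).round(3))
f=np.load('pics/wrist0.npz'); print(f['tool_from_camera'].round(3))
```

```text
-0.327 633 [ 0.498 -0.356  0.035] [ 0.535 -0.297  0.092] lean 0.437 [0.24 0.55] rmax 0.0738 y [-0.352 -0.3  ]
   stock z [0.013 0.015 0.016 0.024 0.025]
-0.217 4136 [ 0.461 -0.245  0.035] [ 0.506 -0.188  0.09 ] lean -0.498 [-0.52 -0.34] rmax 0.0726 y [-0.24  -0.191]
   stock z [0.049 0.305 0.315 0.329 0.453]
-0.107 3234 [ 0.456 -0.135  0.035] [ 0.507 -0.078  0.088] lean -0.576 [-0.6  -0.39] rmax 0.075 y [-0.13  -0.081]
   stock z [0.014 0.015 0.023 0.528 0.633]
0.003 466 [ 0.496 -0.024  0.035] [0.546 0.032 0.085] lean 0.657 [0.48 0.78] rmax 0.0733 y [-0.023  0.028]
   stock z [0.048 0.05  0.051 0.603 0.643]
-0.305 -0.243 [[ 0.479 -0.304  0.03 ]
 [ 0.53  -0.243  0.09 ]]
-0.305 -0.243 [[ 0.478 -0.304  0.019]
 [ 0.53  -0.243  0.09 ]]
-0.192 -0.135 [[ 0.469 -0.192  0.031]
 [ 0.516 -0.137  0.094]]
-0.192 -0.135 [[ 0.47  -0.192  0.019]
 [ 0.516 -0.136  0.094]]
-0.08 -0.03 [[ 0.465 -0.08   0.03 ]
 [ 0.507 -0.075  0.077]]
-0.08 -0.03 [[ 0.493 -0.078  0.018]
 [ 0.537 -0.038  0.035]]
[[-0.001  0.951  0.308  0.083]
 [ 1.     0.001  0.     0.001]
 [ 0.     0.308 -0.951 -0.158]
 [ 0.     0.     0.     1.   ]]
```

Depth gives a board yaw of about 15° and confirms which tags are wrong. Bin 1 (y'≈-0.327) is low but its tag leans +0.44. Bin 2 (y'≈-0.217) is full but its tag leans -0.50. First I'll go above the bin side of tag 1 with the gripper shut.

```bash
python3 -m inch '1 0.14 0.035 0 0 0 -0.12; 1 0.28 0.07 0 0 0 -0.25; 1 0.42 0.105 0 0 0 -0.25; 1 0.563 0.139 0 0 0 -0.25; 1 0.563 0.139 0.1 0 0 -0.25; 1 0.563 0.139 0.2 0 0 -0.25; 1 0.563 0.139 0.2 0 0 -0.25; 1 0.563 0.139 0.2 0 0 -0.25' 10
python3 - <<'E'
from h import *
grab('wrist','w1'); grab('side','s1'); s=arm.get_state(); print(s['t'],s['eef_pos'],s['ee_rot'],s['width'],s['force'])
E
```

```text
t: 0.95
eef_pos: [0.6332, -0.169, 0.1666]
ee_rot: [3.14, -0.0, -1.309]
force: [0.7, -0.5, 1.7]
width: 0.0292
1.05 [ 0.63443889 -0.16878547  0.16833619] [-3.13960446e+00 -1.12694223e-03 -1.30812535e+00] 0.020984279246197907 [-0.27816464 -0.14264128  0.39983265]
```

View pics/w1.png

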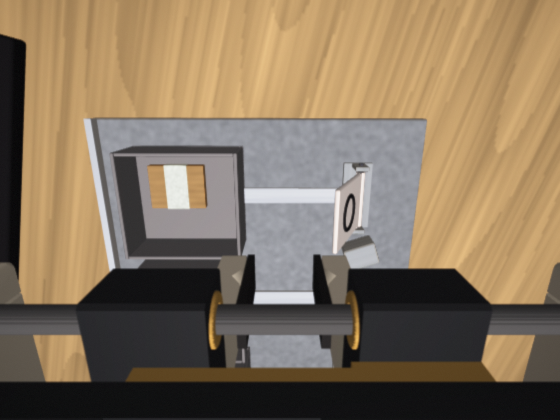

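View pics/s1.png

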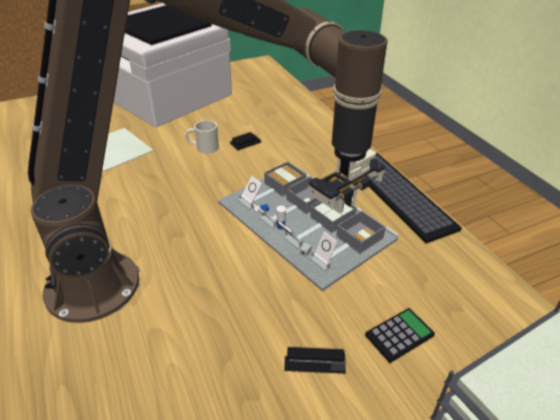

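```bash
python3 -m inch '1 0 0 0.12 0 0 0; 1 0 0 0.24 0 0 0; 1 0 0 0.343 0 0 0; 1 0 0 0.343 0 0 0; 1 0 0 0.343 0 0 0'
python3 - <<'E'
from h import *
grab('wrist','w2'); s=arm.get_state(); print(s['t'],s['eef_pos'],s['ee_rot'],s['width'],s['force'])
E
```

```text
t: 1.55
eef_pos: [0.6344, -0.1688, 0.0652]
ee_rot: [-3.141, -0.001, -1.308]
force: [0.4, -0.4, 1.2]
width: 0.0004
1.6 [ 0.63506044 -0.16887025  0.06615176] [-3.13880333e+00 -1.43229492e-03 -1.30794347e+00] 0.000657087346600525 [ 0.09222779 -0.27230069  0.00134995]
```

View pics/w2.png

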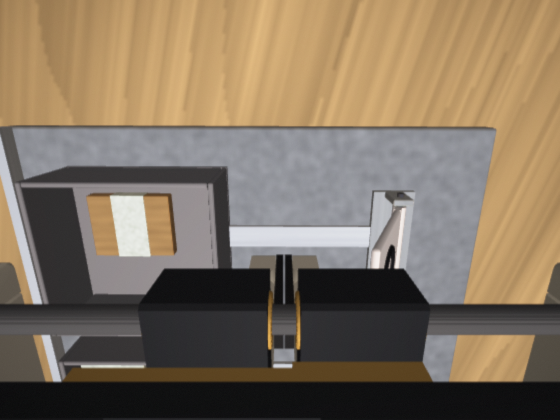

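The shut fingers (columns 248-320) are clear of the bin wall (228) and the tag edge (375). Pushing towards the robot now.

```bash
python3 -m inch '1 0 0.04 0 0 0 0; 1 0 0.08 0 0 0 0; 1 0 0.12 0 0 0 0; 1 0 0.15 0 0 0 0; 1 0 0.18 0 0 0 0; 1 0 0.2 0 0 0 0; 1 0 0.2 0 0 0 0'
python3 - <<'E'
from h import *
grab('side','s3'); grab('wrist','w3'); s=arm.get_state(); print(s['t'],s['eef_pos'],s['ee_rot'],s['width'],s['force'])
i=cv2.imread('pics/s3.png')[140:300,200:420]; cv2.imwrite('pics/s3c.png',cv2.resize(i,None,fx=3.5,fy=3.5))
E
```

```text
t: 2.3
eef_pos: [0.5744, -0.1847, 0.0638]
ee_rot: [3.141, 0.0, -1.309]
force: [-1.1, -0.2, -0.7]
width: 0.0003
2.4 [ 0.57541992 -0.18450341  0.06370034] [-3.14155405e+00 -9.15552794e-05 -1.30899508e+00] 0.0005104380737542799 [ 0.66200095 -0.30673188  0.37597177]
```

View pics/s3c.png

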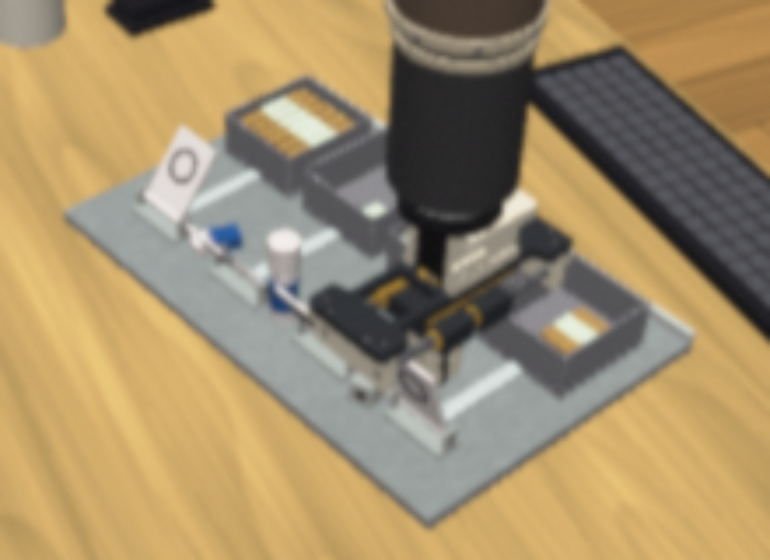

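View pics/w3.png

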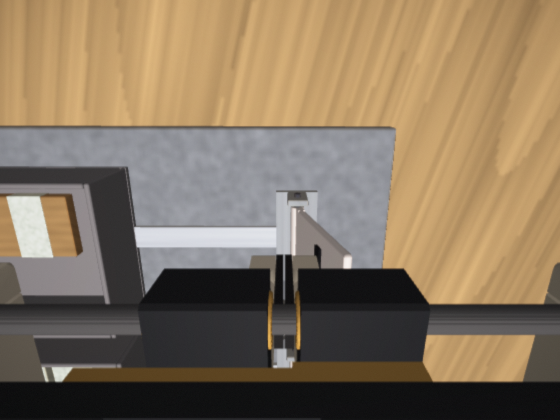

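The tag now leans to the robot (upper edge at 348 versus hinge at 297) but is not at its stop yet, so I'll continue gently.

```bash
python3 -m inch '1 0 0.015 0 0 0 0; 1 0 0.03 0 0 0 0; 1 0 0.03 0 0 0 0'; python3 -m inch '1 0 0.01 0 0 0 0; 1 0 0.02 0 0 0 0;1 0 0.02 0 0 0 0'
python3 - <<'E'
from h import *
grab('wrist','w4'); s=arm.get_state(); print(s['t'],s['eef_pos'],s['force'])
X=world('w4'); c,s_=np.cos(np.radians(15)),np.sin(np.radians(15))
L=np.stack([X[...,0]*c+X[...,1]*s_,-X[...,0]*s_+X[...,1]*c,X[...,2]],-1)
m=(abs(L[...,1]+.327)<.03)&(abs(L[...,0]-.4995)<.075)&(L[...,2]>.045)&(L[...,2]<.11)
for v in range(200,264,12):
  k=np.where(m[v])[0]
  if len(k): print(v,k.min(),k.max(),L[v,k.max()].round(4),L[v,k.min()].round(4))
E
```

```text
t: 2.7
eef_pos: [0.566, -0.1868, 0.0635]
ee_rot: [3.141, 0.0, -1.309]
force: [-0.5, 0.2, 0.2]
width: 0.0005
t: 3.0
eef_pos: [0.5604, -0.1884, 0.0637]
ee_rot: [3.141, 0.0, -1.309]
force: [0.4, -0.9, 0.1]
width: 0.0003
3.05 [ 0.56059749 -0.18839671  0.06369148] [ 0.51013631 -0.90382936 -0.4798464 ]
224 288 311 [ 0.4781 -0.3492  0.0572] [ 0.4898 -0.3452  0.0462]
236 287 336 [ 0.4676 -0.3492  0.0734] [ 0.4903 -0.3377  0.0453]
248 287 355 [ 0.4612 -0.3487  0.0861] [ 0.4903 -0.3304  0.0453]
260 251 355 [ 0.4606 -0.3423  0.0848] [ 0.5079 -0.337   0.0739]
```

View pics/w4.png

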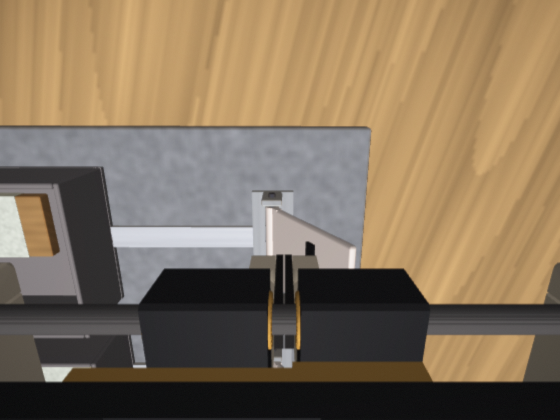

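Lean is about -0.58 with no stop force yet, so I'll go a few mm more in small steps.

```bash
python3 -m inch '1 0 0.01 0 0 0 0; 1 0 0.01 0 0 0 0'; python3 -m inch '1 0 0.007 0 0 0 0; 1 0 0.007 0 0 0 0';python3 -m inch '1 0 0.007 0 0 0 0; 1 0 0.007 0 0 0 0'
```

```text
t: 3.25
eef_pos: [0.5576, -0.1891, 0.0637]
ee_rot: [3.141, 0.0, -1.309]
force: [-0.3, -0.9, 0.1]
width: 0.0003
t: 3.45
eef_pos: [0.5558, -0.1897, 0.0637]
ee_rot: [-3.142, -0.0, -1.309]
force: [-0.5, -0.6, -0.2]
width: 0.0005
t: 3.65
eef_pos: [0.5552, -0.1901, 0.0642]
ee_rot: [-3.139, -0.001, -1.309]
force: [4.2, 2.0, -0.1]
width: 0.0004
```

The force steps to about 4.5 N, so the stop is reached. I'll back off, rise, and go to the robot side of tag 2.

```bash
python3 -m inch '1 0 -0.08 0 0 0 0; 1 0 -0.1 -0.12 0 0 0; 1 0 -0.1 -0.25 0 0 0; 1 0 -0.1 -0.35 0 0 0; 1 -0.12 0 -0.35 0 0 0; 1 -0.24 0.08 -0.35 0 0 0; 1 -0.368 0.173 -0.35 0 0 0; 1 -0.368 0.173 -0.35 0 0 0; 1 -0.368 0.173 -0.35 0 0 0'
python3 - <<'E'
from h import *
grab('wrist','w5'); s=arm.get_state(); print(s['t'],s['eef_pos'],s['force'])
E
```

```text
t: 4.55
eef_pos: [0.4744, -0.0966, 0.1693]
ee_rot: [-3.141, -0.0, -1.307]
force: [0.7, -0.0, 0.3]
width: 0.0006
4.6 [ 0.47518047 -0.09689523  0.16911476] [ 0.15229624 -1.02608671  0.68974227]
```

View pics/w5.png

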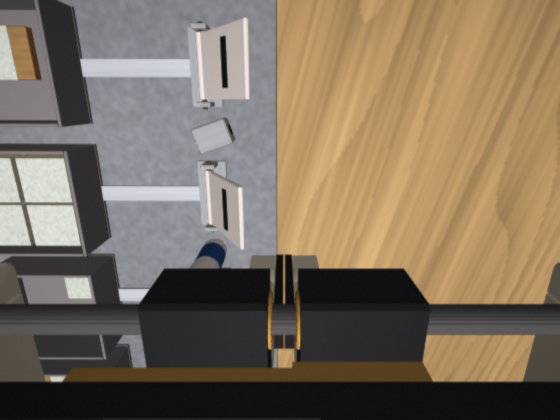

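Tag 1 shows its bar at (222,62). Tag 2's edge at column 243 is clear of the fingers (250-320). Descend and push towards the bin.

```bash
python3 -m inch '1 0 0 0.12 0 0 0; 1 0 0 0.24 0 0 0; 1 0 0 0.347 0 0 0; 1 0 0 0.347 0 0 0; 1 0 -0.04 0.347 0 0 0; 1 0 -0.08 0.347 0 0 0; 1 0 -0.12 0.347 0 0 0; 1 0 -0.16 0.347 0 0 0; 1 0 -0.19 0.347 0 0 0; 1 0 -0.22 0.347 0 0 0; 1 0 -0.22 0.347 0 0 0'
python3 - <<'E'
from h import *
grab('wrist','w6'); s=arm.get_state(); p=s['eef_pos'];print(s['t'],p,s['force'],p[0]*.9659+p[1]*.2588)
E
```

```text
t: 5.7
eef_pos: [0.5402, -0.0795, 0.0646]
ee_rot: [-3.141, -0.0, -1.308]
force: [-0.0, 0.0, -0.4]
width: 0.0004
5.75 [ 0.53931232 -0.07972789  0.06445568] [0.61245744 0.02730688 0.6630407 ] 0.5002881878979343
```

View pics/w6.png

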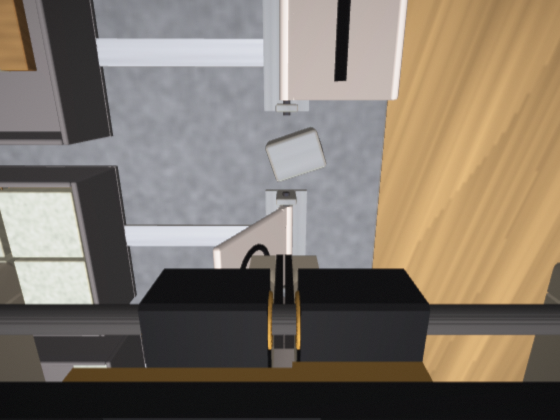

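Tag 2 now leans to its bin with the ring visible at (255,255). I'll continue to the stop in small steps.

```bash
python3 -m inch '1 0 -0.015 0 0 0 0; 1 0 -0.027 0 0 0 0; 1 0 -0.027 0 0 0 0'; python3 -m inch '1 0 -0.007 0 0 0 0; 1 0 -0.007 0 0 0 0';python3 -m inch '1 0 -0.007 0 0 0 0; 1 0 -0.007 0 0 0 0'
```

```text
t: 6.05
eef_pos: [0.5472, -0.0777, 0.0646]
ee_rot: [-3.141, -0.0, -1.309]
force: [0.2, 0.3, 0.0]
width: 0.0001
t: 6.25
eef_pos: [0.5489, -0.0772, 0.0646]
ee_rot: [-3.141, -0.0, -1.309]
force: [0.6, 1.2, -0.2]
width: 0.0007
t: 6.45
eef_pos: [0.551, -0.0767, 0.0646]
ee_rot: [-3.141, -0.0, -1.309]
force: [-0.4, 0.1, 0.3]
width: 0.0006
```

```bash
python3 -m inch '1 0 -0.007 0 0 0 0; 1 0 -0.007 0 0 0 0'; python3 -m inch '1 0 -0.006 0 0 0 0; 1 0 -0.006 0 0 0 0'
```

```text
t: 6.65
eef_pos: [0.5518, -0.0765, 0.0644]
ee_rot: [3.139, 0.0, -1.309]
force: [-3.8, -1.0, 3.4]
width: 0.0003
t: 6.85
eef_pos: [0.5521, -0.0764, 0.0642]
ee_rot: [3.137, 0.0, -1.31]
force: [-8.0, -1.3, 5.7]
width: 0.0003
```

The stop is felt at 8 N. Back off, rise, and check.

```bash
python3 -m inch '1 0 0.08 0 0 0 0; 1 0 0.12 0 0 0 0; 1 0 0.14 -0.12 0 0 0; 1 0 0.14 -0.25 0 0 0; 1 0 0.14 -0.4 0 0 0; 1 0 0.14 -0.5 0 0 0; 1 0 0.14 -0.5 0 0 0; 1 0 0.14 -0.5 0 0 0'
python3 - <<'E'
from h import *
for n in ['wrist','side','scene']: grab(n,n+'9')
print(arm.get_state()['t'],arm.get_state()['eef_pos'])
P=np.concatenate([world(n+'9').reshape(-1,3) for n in ['wrist','side','scene']]); P=P[np.isfinite(P).all(1)]
c,s=np.cos(np.radians(15)),np.sin(np.radians(15))
L=np.c_[P[:,0]*c+P[:,1]*s,-P[:,0]*s+P[:,1]*c,P[:,2]]
for y0 in [-.327,-.217,-.107,.003]:
    q=L[(abs(L[:,1]-y0)<.02)&(abs(L[:,0]-.4995)<.075)&(L[:,2]>.04)&(L[:,2]<.11)]; d=q-[.4995,0,.027]
    r=np.hypot(d[:,0],d[:,2]); k=(r>.045)&(r<.067); print(y0,k.sum(),np.median(np.arctan2(d[k,0],d[k,2])).round(3))
i=cv2.imread('pics/side9.png')[120:300,180:430]; cv2.imwrite('pics/s9c.png',cv2.resize(i,None,fx=3,fy=3))
E
```

```text
t: 7.65
eef_pos: [0.5145, -0.0863, 0.2154]
ee_rot: [-3.139, 0.0, -1.309]
force: [0.2, 0.0, -0.4]
width: 0.0005
7.8 [ 0.51339587 -0.08658384  0.2133645 ]
-0.327 1016 -0.613
-0.217 900 0.616
-0.107 138 -0.559
0.003 106 0.638
```

View pics/s9c.png

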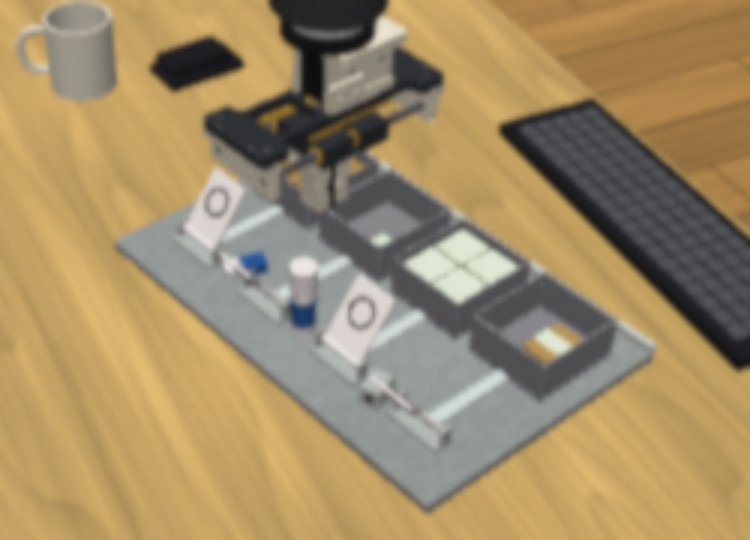

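View pics/wrist9.png

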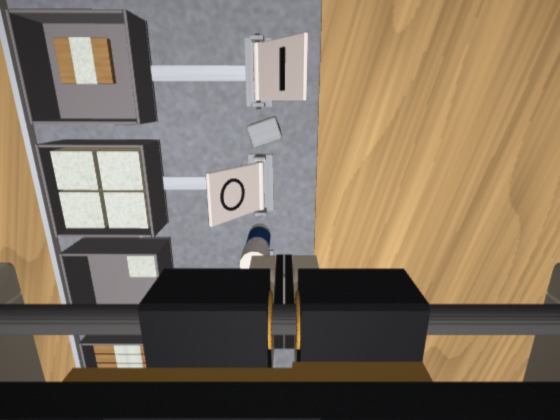

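Tag 1 shows its bar at (282,68) and tag 2 its ring at (232,193). The full bins show rings, the low ones bars, the loose things stand in place, and the gripper is clear.

```bash
python3 -c "
from station import arm
print(arm.job_done())"
```

```text
the job is handed in; nothing more can be done
None
```

I pushed the two wrong tags over to their stops with the shut fingers and handed the job in at about 7.8 s. Tag 1 (low bin) now leans towards the robot, and tag 2 (full bin) leans towards its bin. I left tags 3 and 4 alone, since they were already right.

**Stops:** The force rose at the end of each push, to about 4.5 N for tag 1 and about 8 N for tag 2, so both reached their stops.

**Final leans, measured by depth:**

| Tag | Lean (rad) |
|---|---|
| tag 1 | -0.61 |
| tag 2 | +0.62 |
| tag 3 | -0.56 |
| tag 4 | +0.64 |

- **Depth accuracy:** Tags 1 and 2 read a few hundredths short of the 0.65 stop, which I take as camera error because the force showed contact. Tag 3 also reads just under its stated 0.58 minimum. It read -0.58 at the start and was never touched.
- **Loose things:** The gripper ended raised and clear of everything, with no contact force. The mug, mouse, glue stick, eraser and sharpener looked unmoved in the pictures. I did not measure the loose things or look closely at the stapler and calculator at the end, but the arm never went near those two.

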